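# Condiments to the new rack, in reverse

### The arm

A 6-joint arm with a two-finger parallel gripper is mounted at the origin on a cart in front of the work surface, level with it; the furniture and walls round the work are solid. World frame = base frame: x ahead of the robot, y to its left, z up, the work surface at z = 0. Lengths are in mm, angles in degrees, forces in N, time in s.
With the tool pointing down it reaches from about 300 to 850 mm from the base axis. Payload 4.2 kg.
Tool frame: the origin (TCP) lies on the centre line of the jaws, within the pads' length; the fingertips stand 14 mm ahead of it and the grasp point (between the pads) lies 5 mm behind it (env.finger_overhang is the z of the fingertips in the tool frame, in mm); z points along the fingers, y is the line along which they close (so a half turn about z gives the same grasp; the last joint's range is limited). The gripper opens to 91 mm and grips with 3 to 60 N. Pads are 32 mm wide; open, the fingers measure 118 mm over their backs; the gripper's body (76 mm by 178 mm) begins 60 mm behind the grasp point.
Start: joints at [62.739, 18.312, 89.639, -0, 72.044, -1.146], TCP at [253.109, 516.314, 207.476] pointing down, gripper open.
Joint ranges: [-177.97, 177.97], [-48.28, 115.42], [12.27, 149.76], [-77.06, 257.06], [2.81, 150.46], [-146.56, 146.56]. Speed limits (degrees/s): [147.25, 147.25, 180, 180, 180, 180].

### API

Orientations are given as [roll, pitch, yaw] about the fixed x, y, z axes, in that order (R = Rz(yaw) Ry(pitch) Rx(roll)).
In Python, from workcell import sensors, viewer, env gives the robot as it stands. The module is installed in compiled form; this text tells all that it offers.
- The arm moves only by the tool step_arm, never from a script. Its argument "plan" is one flat list of numbers, 6 for each row, row after row: the shift along the tool's x, y, z in cm, then the turn, a rotation vector about the tool's x, y, z in rad. In form: [x, y, z, wx, wy, wz, x, y, z, wx, wy, wz, ...]. A call has 1 to 5 rows; each row shifts and turns the commanded pose from where the row before left it, along the tool's axes as they then stand; what a row does not reach is not made up. A row lasts 1/12 s, in which the tool goes at most 41.7 mm and 7.16 degrees, less where a joint would pass 70% of its speed; a pose out of reach is approached as far as the arm can. A call is refused whole if a number of a shift passes 4.17 or a number of a turn 0.125, either way. A call with a gripper value outside its range is refused whole. "hand" is the finger opening in cm, from 0 to 9.12, set as the call begins (left out, the last holds). The fingers move at their own pace and stop on an object; "newtons" is the grip in N (left out, the last holds). Time passes only in rows, so rows that do not move let the fingers close. It gives the time, the measured TCP pose, the force, the opening and the grip force at its end, in the units of the state.
- sensors.state(): the state, without advancing time (a new reading comes with each control period).
- viewer.grab_frame(name): name is "scene" or "top" or "wrist"; returns a dict with "img" (420x560x3 uint8, red, green, blue), "fx", "fy", "cx", "cy" (pixels), "position" and "attitude" of the camera in the world. Camera axes: x right, y down, z forward; pixel columns grow to the right and rows downward; lengths in mm; the calibration is good to about 2 mm. A picture is of the moment at which its call begins. There is no depth.
- env.job_done(): hands the job in; it is judged then, once.
Trained networks look in a picture, given as the dict that the camera call returned (one of the last four; its "shot" number tells which), for a name from the list of things; names that differ only in an ending like _2 or _b are one class to them, and where a whole thing is asked for, a point or a joint stands for the part that bears it (a point fixed in the world has none). Each returns a list of dicts, best first, with "score" (0 to 1); they miss things now and then, are a little off and sometimes report something else, mostly with a low value. They report only what shows in the picture. A call takes as long as a camera call. They do not tell look-alikes from the thing itself.
- viewer.boxes_of(name, picture): "location" ([column, row] in pixels, amid what is visible of it).
- viewer.pinpoint(name, picture): "location" ([column, row] in pixels: a listed point, or the origin of a listed thing).
The state is a dict: "time_s": time; "qpos": joint angles; "qvel": joint speeds; "effort": joint torques, N m; "ee_pos": TCP position; "ee_rot": TCP orientation; "force": force on the tool from outside, world axes, zero at the start; "torque": the same for the moment, N m; "gripper_width": finger opening in mm; "gripper_force": force on a finger pad.
Only numpy, scipy, OpenCV 4.12 (cv2) and the standard library are available. Lean on these libraries where they do the work, as an engineer would, in place of code of your own. Each camera call takes 0.05 s, during which the arm holds its last target. There are 200 camera calls.

### The job

Move the pepper mill, spice jar, salt shaker and mustard pot from the old rack (the open tray with cork pads) into the new rack with four compartments, in reverse order: the rightmost in the old row goes to the leftmost compartment and so on, so that the row reads right once the new rack is turned round to face the table. Set each one down gently, upright in the middle of its own compartment, and let go; knock nothing over and leave the lemon, onion and garlic where they are.

Things in the scene. Friction and masses are not known exactly. Their poses are not given: they have to be found in the camera images.
- pepper_mill: Dark brown wooden pepper mill, the tallest of the four: 58 mm across, 170 mm high, 0.18 kg; a round head, 50 mm across, from 123 to 159 mm (it does not turn) with a small knob on top. Grip it by the head, about 138 mm above its underside. Origin: centre of its underside; z up its axis.
- spice_jar: Slim glass spice jar with a black cap (green on top) and green label, 45 mm across, 105 mm high, 0.11 kg. Grip it about 75 mm above its underside. Origin: centre of its underside; z up its axis.
- salt_shaker: White ceramic salt shaker with a steel domed top, 49 mm across near the foot and 43 mm higher up, 98 mm high, 0.13 kg. Grip it about 66 mm above its underside. Origin: centre of its underside; z up its axis.
- mustard_pot: Squat terracotta pot with a pale wooden lid and small knob (lid fixed), 62 mm across (lid 64 mm), 82 mm high over the knob, straight body up to 62 mm, 0.25 kg. Grip the body about 50 mm above its underside. Origin: centre of its underside; z up its axis.
- old_rack: Old rack: long open tray of mid-brown wood, 96 mm (x) by 366 mm (y) by 18 mm high, floor 5 mm thick, fixed to the worktop. The four things stand in it in one row along its y axis, at y = +132, +44, -44 and -132 mm, x = 0 (within 3 mm), each on its own 6 mm cork pad (undersides 11 mm above the worktop); their order varies. Origin: centre of its underside; its x points away from the robot, y to the robot's left, turned by up to 0.22 rad. It may be on the left or the right.
- new_rack: New rack: caddy of pale wood with four equal open compartments in one row and a steel loop at each end, 94 mm (x) by 357 mm (y) by 24 mm high, fixed to the worktop. Floor 5 mm thick, outer and dividing walls 5 mm, so each compartment is 84 by about 83 mm and 19 mm deep; their middles lie at y = +132, +44, -44 and -132 mm, x = 0. Empty at the start. Origin: centre of its underside; its x points away from the robot, y to the robot's left, turned by up to 0.22 rad.
- round_pad: Round cork pad, 80 mm across, 6 mm thick. Lies in the old rack under the pepper mill at every start and never moves, so it marks that thing's first place. Fixed. Origin: centre of its underside.
- square_pad: Square cork pad, 78 mm side, 6 mm thick. Lies in the old rack under the spice jar at every start and never moves, so it marks that thing's first place. Fixed. Origin: centre of its underside.
- triangle_pad: Three-cornered cork pad, corners 46 mm from its centre, 6 mm thick. Lies in the old rack under the salt shaker at every start and never moves, so it marks that thing's first place. Fixed. Origin: centre of its underside.
- diamond_pad: Small square cork pad set cornerwise, 56 mm side, 6 mm thick. Lies in the old rack under the mustard pot at every start and never moves, so it marks that thing's first place. Fixed. Origin: centre of its underside.
Things that resemble listed ones, but are neither listed nor needed, are in the scene too. Leave any blue or purple look-alike of the mustard_pot alone.

How it is judged:
By the outcome, as a careful person would: the job done as asked, in the order asked, and still so for the second after the job is handed in, with the robot touching nothing.
It also fails if it takes over 115 s, if anything falls off the work surface, if the arm or the gripper's body presses on something with over 40 N, if the wrist force passes 120 N, or if a joint passes its speed limit or range.

## Working session

There is one attempt and no reset: what is moved stays moved. The work goes in short steps, Python scripts to look and compute and a tool call to move; the robot and the scene stay as the last step left them, time stands still between calls to the robot, and variables do not carry over. Pictures are saved under pics/ and viewed, at most 14 in all, crops included, and the job is handed in when it is done.

Besides the shell and the picture viewer there is one more tool, called after ">>>" as name(argument=value, ...) on one line, values as JSON. step_arm: Moves the arm, as the interface text tells. Its arguments: {"type":"object","properties":{"plan":{"type":"array","items":{"type":"number"}},"hand":{"type":"number"},"newtons":{"type":"number"}},"required":["plan"]}

```bash
mkdir -p pics
cat > h.py <<'E'
import numpy as np, cv2
from scipy.spatial.transform import Rotation as R
from workcell import sensors, viewer, env
def ray(p,uv,z):
    # 'attitude' handled below
    A=np.array(p["attitude"],float)
    M=A if A.shape==(3,3) else R.from_euler('xyz',A,degrees=True).as_matrix()
    d=M@np.array([(uv[0]-p["cx"])/p["fx"],(uv[1]-p["cy"])/p["fy"],1])
    o=np.array(p["position"]); return o+d*(z-o[2])/d[2]
def save(p,n): cv2.imwrite('pics/'+n,p["img"][:,:,::-1])
E
python3 - <<'E'
from h import *
for c in ("top","scene"):
    p=viewer.grab_frame(c); save(p,c+"0.png"); print(c,p["fx"],p["position"],p["attitude"])
    for n in ["pepper_mill","spice_jar","salt_shaker","mustard_pot","old_rack","new_rack","round_pad","square_pad","triangle_pad","diamond_pad"]:
        z={"old_rack":0,"new_rack":0}.get(n,11)
        for d in viewer.pinpoint(n,p)[:3]: print(n,np.round(d["location"]),round(d["score"],2),ray(p,d["location"],z).round())
print(sensors.state())
E
```

```text
top 454.60414389932566 [ 302.86023369  -16.40102969 1281.40706884] [-170.58721012    0.81123372  -91.35032519]
pepper_mill [340. 216.] 0.56 [ 498. -172.   11.]
spice_jar [370. 210.] 0.65 [ 511. -257.   11.]
salt_shaker [402. 212.] 0.83 [ 502. -345.   11.]
salt_shaker [352. 215.] 0.31 [ 498. -205.   11.]
mustard_pot [330. 262.] 0.96 [ 368. -138.   11.]
mustard_pot [378. 172.] 0.92 [ 623. -285.   11.]
mustard_pot [336. 174.] 0.84 [ 620. -163.   11.]
old_rack [354. 216.] 0.72 [ 498. -212.    0.]
new_rack [212. 216.] 0.97 [508. 194.   0.]
new_rack [341. 218.] 0.73 [ 492. -175.    0.]
round_pad [339. 218.] 0.45 [ 490. -168.   11.]
square_pad [372. 216.] 0.63 [ 495. -260.   11.]
triangle_pad [400. 209.] 0.46 [ 512. -340.   11.]
triangle_pad [370. 216.] 0.44 [ 496. -255.   11.]
diamond_pad [309. 217.] 0.41 [496. -83.  11.]
scene 401.05579756141583 [  89.27362051 -506.12277737  713.5899621 ] [-1.35940702e+02  1.26624355e-01 -3.91818019e+01]
pepper_mill [327. 263.] 0.82 [ 500. -164.   11.]
spice_jar [359. 290.] 0.98 [ 503. -255.   11.]
salt_shaker [391. 321.] 0.86 [ 501. -342.   11.]
salt_sha
[... 438 characters left out ...]
.] 0.45 [492. -86.  11.]
{'time_s': 1.1, 'qpos': array([ 6.27395108e+01,  1.83100618e+01,  8.96403333e+01,  1.61560195e-03,
        7.20426658e+01, -1.14429206e+00]), 'qvel': array([ 0.01458111, -0.06918932,  0.05808759, -0.02439374, -0.03168932,
        0.02349028]), 'effort': array([-9.32339171e-04, -4.12361240e+01, -2.32227713e+01,  7.26402272e-02,
        3.79165099e-02, -1.77492001e-05]), 'ee_pos': array([253.09271222, 516.31613597, 207.48531948]), 'ee_rot': array([ 1.79993032e+02, -1.39807789e-03,  1.53883305e+02]), 'force': array([-0.07124737, -0.15045631, -0.40733215]), 'torque': array([ 0.00367627,  0.01031008, -0.02618998]), 'gripper_force': 0.0, 'gripper_width': 91.03759617968099}
```

View pics/top0.png

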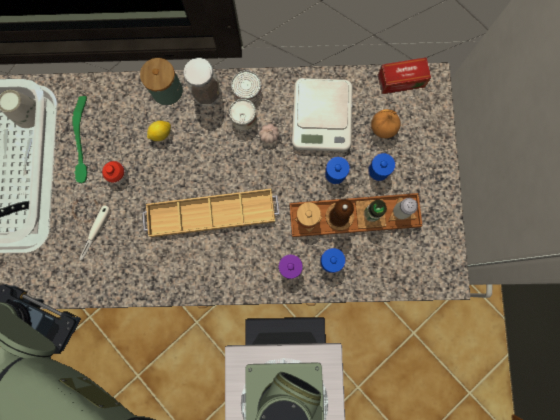

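View pics/scene0.png

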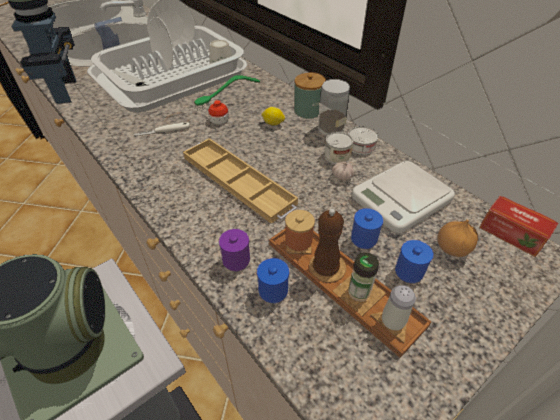

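The old row reads, left to right, mustard (309,215), mill (342,212), jar (377,209), salt (405,208). The new rack is at (212,214). The blue and purple pots are look-alikes.

Run:
```python
from h import *
p=viewer.grab_frame("top"); im=p["img"]
hsv=cv2.cvtColor(im,cv2.COLOR_RGB2HSV)
print(hsv[225,165],hsv[228,320],hsv[218,390], hsv[215,228])
for nm,(x0,x1),lo,hi,z in [("new",(140,284),(10,90,120),(25,255,255),24),("old",(284,430),(5,120,60),(16,255,200),18)]:
    m=cv2.inRange(hsv,lo,hi); m[:,:x0]=0; m[:,x1:]=0; m[:180]=0;m[245:]=0
    m=cv2.morphologyEx(m,cv2.MORPH_OPEN,np.ones((3,3)))
    pts=np.array([ray(p,(c,r),z)[:2] for r,c in np.argwhere(m)],np.float32)
    r=cv2.minAreaRect(pts); print(nm,r,len(pts)); print(cv2.boxPoints(r).round())
    cv2.imwrite(f'pics/m_{nm}.png',m)
```

```text
[ 20 123 214] [ 12 175 109] [ 15 147 134] [ 19 125 215]
new ((516.3172607421875, 190.6628875732422), (95.65342712402344, 347.85858154296875), 5.605859279632568) 3770
[[452. 359.]
 [486.  13.]
 [581.  22.]
 [547. 368.]]
old ((498.937255859375, -212.2075653076172), (97.70755767822266, 364.8128356933594), 2.972308397293091) 2910
[[ 441.  -33.]
 [ 460. -397.]
 [ 557. -392.]
 [ 538.  -28.]]
```

>>> step_arm(plan=[0, 0, -3, 0, 0, 0.12, 0, 0, -3, 0, 0, 0.12, 0, 0, -3, 0, 0, 0.12, 0, 0, 0, 0, 0, 0.12, 0, 0, 0, 0, 0, 0.12], hand=9.1)

```text
time_s: 1.57
ee_pos: [253.6, 517.2, 300.1]
ee_rot: [179.7, -0.2, 119.2]
force: [1.1, 0.8, -0.7]
gripper_width: 91.0
gripper_force: 0.0
```

>>> step_arm(plan=[0, 0, 0, 0, 0, 0.12, 0, 0, 0, 0, 0, 0.12, 0, 0, 0, 0, 0, 0.12, 0, 0, 0, 0, 0, 0.12])

```text
time_s: 1.9
ee_pos: [253.1, 516.3, 297.5]
ee_rot: [180.0, -0.0, 91.7]
force: [-0.5, -0.4, -0.4]
gripper_width: 91.2
gripper_force: 0.0
```

>>> step_arm(plan=[-3, 2.4, 0, 0, 0, -0.023, -3, 2.4, 0, 0, 0, 0, -3, 2.4, 0, 0, 0, 0, -3, 2.4, 0, 0, 0, 0, -3, 2.4, 0, 0, 0, 0])

```text
time_s: 2.32
ee_pos: [381.7, 371.5, 297.6]
ee_rot: [180.0, -0.0, 93.4]
force: [0.4, -0.6, 0.6]
gripper_width: 91.0
gripper_force: 0.0
```

>>> step_arm(plan=[-3, 2.4, 0, 0, 0, 0, -3, 2.4, 0, 0, 0, 0, -3, 2, 0, 0, 0, 0, -3, 0.7, 0, 0, 0, 0, -3, 0, 0, 0, 0, 0])

```text
time_s: 2.73
ee_pos: [466.2, 225.9, 297.0]
ee_rot: [180.0, 0.0, 93.3]
force: [1.0, -0.6, 0.2]
gripper_width: 91.3
gripper_force: 0.0
```

>>> step_arm(plan=[0, 0, 0, 0, 0, 0, 0, 0, 0, 0, 0, 0])

```text
time_s: 2.9
ee_pos: [464.7, 226.4, 297.7]
ee_rot: [180.0, -0.0, 93.2]
force: [0.3, 1.1, 0.3]
gripper_width: 91.1
gripper_force: 0.0
```

Run:
```python
from h import *
p=viewer.grab_frame("wrist"); save(p,"w1.png"); print(p["fx"],p["position"],p["attitude"]); 
im=p["img"]; hsv=cv2.cvtColor(im,cv2.COLOR_RGB2HSV)
m=cv2.inRange(hsv,(10,90,90),(25,255,255)); m=cv2.morphologyEx(m,cv2.MORPH_OPEN,np.ones((5,5)))
n,l,s,_=cv2.connectedComponentsWithStats(m); k=1+s[1:,4].argmax(); print(s[k])
pts=np.array([ray(p,(c,r),24)[:2] for r,c in np.argwhere(l==k)],np.float32)
r=cv2.minAreaRect(pts); print(r,cv2.boxPoints(r).round())
```

```text
352.60492473484084 [459.5310277  300.13450306 475.42451385] [ 1.64781409e+02 -2.42609009e-02  3.12342587e+00]
[  283    53    80   235 17164]
((514.1514892578125, 222.01083374023438), (94.7778549194336, 305.26544189453125), 5.593208312988281) [[452. 369.]
 [482.  65.]
 [576.  75.]
 [546. 379.]]
```

View pics/w1.png

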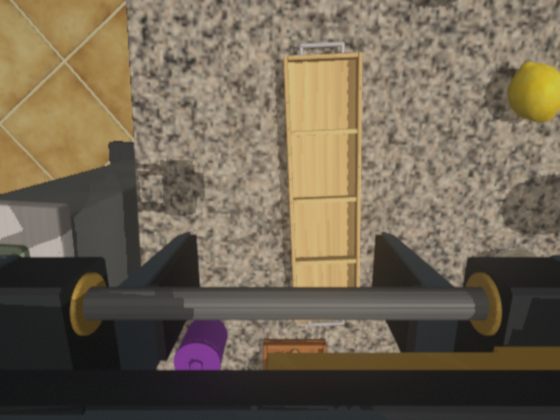

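The wrist view shows the new rack's far end at (323,57) and its dividers along the column near 325, which fits a centre of (516,196) and a yaw of 5.6°. The salt shaker goes first.

>>> step_arm(plan=[-4, 0, 0, 0, 0, 0, -4, 0, 0, 0, 0, 0, -4, 0, 0, 0, 0, 0, -4, 0, 0, 0, 0, 0, -4, 0, 0, 0, 0, 0])

```text
time_s: 3.37
ee_pos: [476.2, 27.7, 297.6]
ee_rot: [180.0, -0.0, 93.5]
force: [1.2, 0.4, -0.5]
gripper_width: 90.9
gripper_force: 0.0
```

>>> step_arm(plan=[-4, 0.2, 0, 0, 0, 0, -4, 0.2, 0, 0, 0, 0, -4, 0.2, 0, 0, 0, 0, -4, 0.2, 0, 0, 0, 0, -4, 0.2, 0, 0, 0, 0])

```text
time_s: 3.78
ee_pos: [498.4, -171.9, 297.6]
ee_rot: [179.9, -0.0, 93.4]
force: [0.9, 0.0, 0.2]
gripper_width: 91.0
gripper_force: 0.0
```

>>> step_arm(plan=[-4, 0, 0, 0, 0, 0, -4, 0, 0, 0, 0, 0, -4, 0, 0, 0, 0, 0, -4, 0, 0, 0, 0, 0, -1.1, 0, 0, 0, 0, 0])

```text
time_s: 4.2
ee_pos: [508.5, -346.2, 296.2]
ee_rot: [-180.0, 0.1, 93.2]
force: [-0.5, 0.4, -0.3]
gripper_width: 90.7
gripper_force: 0.0
```

>>> step_arm(plan=[0, 0, 0, 0, 0, 0, 0, 0, 0, 0, 0, 0])

```text
time_s: 4.37
ee_pos: [508.3, -340.9, 296.8]
ee_rot: [-180.0, -0.1, 93.4]
force: [-0.7, 0.5, -0.3]
gripper_width: 91.0
gripper_force: 0.0
```

Run:
```python
from h import *
p=viewer.grab_frame("wrist"); save(p,"w2.png"); print(p["position"],p["attitude"])
for n in ["spice_jar","pepper_mill","salt_shaker","mustard_pot"]:
    for d in viewer.pinpoint(n,p)[:2]: print(n,np.round(d["location"]),round(d["score"],2),ray(p,d["location"],11).round())
p=viewer.grab_frame("scene"); save(p,"s2.png")
```

```text
[ 502.96245603 -267.40735151  474.62854945] [1.64853074e+02 1.45421998e-02 3.31564468e+00]
spice_jar [284. 108.] 0.74 [ 501. -257.   11.]
pepper_mill [286.  28.] 0.77 [ 498. -165.   11.]
salt_shaker [286. 178.] 0.59 [ 508. -346.   11.]
salt_shaker [284.  29.] 0.44 [ 495. -167.   11.]
mustard_pot [388.  32.] 0.63 [ 620. -162.   11.]
mustard_pot [379. 138.] 0.63 [ 625. -287.   11.]
```

View pics/w2.png

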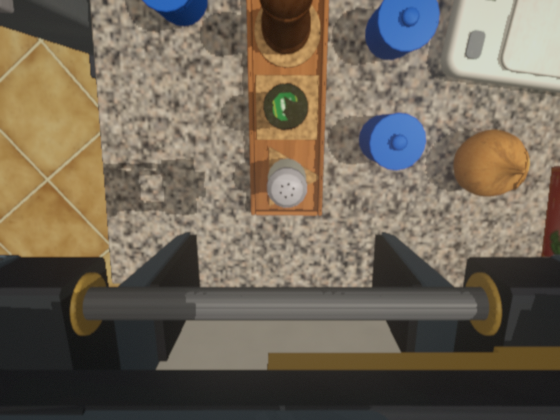

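The wrist view shows the salt shaker at (287,185), the jar at (285,105) and the mill at (288,25). All three match the estimates.

>>> step_arm(plan=[-0.4, -0.2, 3.5, 0, 0, 0, 0, 0, 3.5, 0, 0, 0, 0, 0, 3.5, 0, 0, 0, 0, 0, 3.5, 0, 0, 0, 0, 0, 3.5, 0, 0, 0])

```text
time_s: 5.08
ee_pos: [505.9, -345.3, 121.6]
ee_rot: [179.9, 0.0, 93.4]
force: [-0.6, -1.1, 0.9]
gripper_width: 91.1
gripper_force: 0.0
```

>>> step_arm(plan=[0, 0, 3, 0, 0, 0, 0, 0, 2, 0, 0, 0, 0, 0, 0, 0, 0, 0, 0, 0, 0, 0, 0, 0])

```text
time_s: 5.42
ee_pos: [505.7, -345.3, 72.2]
ee_rot: [-179.9, -0.1, 93.4]
force: [0.2, -0.2, 1.2]
gripper_width: 91.3
gripper_force: 0.0
```

>>> step_arm(plan=[0, 0, 0, 0, 0, 0, 0, 0, 0, 0, 0, 0, 0, 0, 0, 0, 0, 0, 0, 0, 0, 0, 0, 0, 0, 0, 0, 0, 0, 0], hand=3.5, newtons=15)

```text
time_s: 5.83
ee_pos: [506.2, -346.3, 73.4]
ee_rot: [179.9, 0.1, 93.3]
force: [-0.2, 0.0, -0.2]
gripper_width: 60.6
gripper_force: 0.0
```

>>> step_arm(plan=[0, 0, 0, 0, 0, 0, 0, 0, 0, 0, 0, 0, 0, 0, 0, 0, 0, 0, 0, 0, 0, 0, 0, 0])

```text
time_s: 6.17
ee_pos: [506.1, -346.1, 72.6]
ee_rot: [180.0, 0.0, 93.3]
force: [0.8, -0.3, 0.9]
gripper_width: 43.7
gripper_force: 15.0
```

>>> step_arm(plan=[0, 0, -2, 0, 0, 0, 0, 0, -4, 0, 0, 0, 0, 0, -4, 0, 0, 0, 0, 0, -4, 0, 0, 0, 0, 0, -4, 0, 0, 0])

```text
time_s: 6.58
ee_pos: [505.1, -345.7, 253.6]
ee_rot: [-179.9, -0.1, 93.3]
force: [0.4, -0.5, -1.1]
gripper_width: 43.4
gripper_force: 14.9
```

>>> step_arm(plan=[0, 0, -3, 0, 0, 0, 2, 0.2, 0, 0, 0, 0, 3, 0.2, 0, 0, 0, 0, 3.5, 0.2, 0, 0, 0, 0, 3.5, 0.2, 0, 0, 0, 0])

```text
time_s: 7.0
ee_pos: [506.2, -224.7, 281.7]
ee_rot: [-179.9, -0.0, 93.2]
force: [0.5, -0.2, -1.4]
gripper_width: 43.5
gripper_force: 14.9
```

>>> step_arm(plan=[3.5, 0.2, 0, 0, 0, 0, 3.5, 0.2, 0, 0, 0, 0, 3.5, 0.2, 0, 0, 0, 0, 3.5, 0.2, 0, 0, 0, 0, 3.5, 0.2, 0, 0, 0, 0])

```text
time_s: 7.42
ee_pos: [505.9, -48.9, 282.0]
ee_rot: [-179.9, -0.0, 93.3]
force: [-0.2, 0.4, -1.5]
gripper_width: 43.5
gripper_force: 14.9
```

>>> step_arm(plan=[3.5, 0.2, 0, 0, 0, 0, 3.5, 0.2, 0, 0, 0, 0, 3.5, 0.2, 0, 0, 0, 0, 3.5, 0.2, 0, 0, 0, 0, 3.5, 0.2, 0, 0, 0, 0])

```text
time_s: 7.83
ee_pos: [505.7, 126.3, 282.0]
ee_rot: [-179.9, 0.0, 93.3]
force: [0.9, -0.6, -1.8]
gripper_width: 43.1
gripper_force: 14.9
```

>>> step_arm(plan=[3.5, 0.2, 0, 0, 0, 0, 3.5, 0.2, 0, 0, 0, 0, 3.5, 0.2, 0, 0, 0, 0, 3.5, 0.2, 0, 0, 0, 0, 2.7, 0, 0, 0, 0, 0])

```text
time_s: 8.25
ee_pos: [504.2, 294.5, 281.6]
ee_rot: [-179.9, -0.0, 93.4]
force: [-0.4, -0.2, -0.6]
gripper_width: 43.4
gripper_force: 14.9
```

>>> step_arm(plan=[2, 0, 0, 0, 0, -0.04, 0, 0, 0, 0, 0, 0, 0, 0, 0, 0, 0, 0])

```text
time_s: 8.5
ee_pos: [503.1, 312.5, 281.4]
ee_rot: [-179.9, 0.1, 95.7]
force: [-0.4, -0.4, -1.9]
gripper_width: 43.4
gripper_force: 15.0
```

>>> step_arm(plan=[1.5, 0.15, 2, 0, 0, 0, 0, 0, 4, 0, 0, 0, 0, 0, 4, 0, 0, 0, 0, 0, 4, 0, 0, 0, 0, 0, 3, 0, 0, 0])

```text
time_s: 8.92
ee_pos: [502.3, 324.6, 109.3]
ee_rot: [-179.8, 0.1, 95.5]
force: [-0.7, -0.3, -1.7]
gripper_width: 43.2
gripper_force: 15.0
```

>>> step_arm(plan=[0, 0, 2, 0, 0, 0, 0, 0, 1, 0, 0, 0, 0, 0, 0.5, 0, 0, 0, 0, 0, 0.4, 0, 0, 0, 0, 0, 0.3, 0, 0, 0])

```text
time_s: 9.33
ee_pos: [504.8, 327.2, 71.6]
ee_rot: [179.9, -0.1, 95.6]
force: [-0.3, 0.1, -1.1]
gripper_width: 43.5
gripper_force: 15.0
```

>>> step_arm(plan=[0, 0, 0.2, 0, 0, 0, 0, 0, 0, 0, 0, 0, 0, 0, 0, 0, 0, 0])

```text
time_s: 9.58
ee_pos: [504.2, 327.3, 69.4]
ee_rot: [179.9, -0.0, 95.6]
force: [0.0, 0.2, -2.2]
gripper_width: 43.3
gripper_force: 15.0
```

>>> step_arm(plan=[0, 0, 0.15, 0, 0, 0, 0, 0, 0, 0, 0, 0, 0, 0, 0.1, 0, 0, 0, 0, 0, 0, 0, 0, 0])

```text
time_s: 9.92
ee_pos: [503.9, 327.3, 66.6]
ee_rot: [180.0, -0.0, 95.6]
force: [-0.6, -0.1, 2.5]
gripper_width: 43.7
gripper_force: 15.0
```

>>> step_arm(plan=[0, 0, 0.05, 0, 0, 0, 0, 0, 0, 0, 0, 0, 0, 0, 0, 0, 0, 0])

```text
time_s: 10.17
ee_pos: [504.0, 327.4, 66.5]
ee_rot: [179.9, -0.1, 95.6]
force: [-0.8, -0.9, 5.4]
gripper_width: 43.4
gripper_force: 15.0
```

>>> step_arm(plan=[0, 0, 0, 0, 0, 0, 0, 0, 0, 0, 0, 0, 0, 0, 0, 0, 0, 0, 0, 0, 0, 0, 0, 0, 0, 0, 0, 0, 0, 0], hand=9.1)

```text
time_s: 10.58
ee_pos: [503.6, 327.0, 65.2]
ee_rot: [-180.0, 0.0, 95.6]
force: [0.1, -0.0, 0.7]
gripper_width: 73.9
gripper_force: 0.0
```

>>> step_arm(plan=[0, 0, 0, 0, 0, 0, 0, 0, -2, 0, 0, 0, 0, 0, -4, 0, 0, 0, 0, 0, -4, 0, 0, 0, 0, 0, -4, 0, 0, 0])

```text
time_s: 11.0
ee_pos: [503.3, 326.7, 206.7]
ee_rot: [-179.9, 0.0, 95.6]
force: [1.1, 0.5, 0.4]
gripper_width: 90.6
gripper_force: 0.0
```

>>> step_arm(plan=[0, 0, -4, 0, 0, 0, 0, 0, -3, 0, 0, 0, 0, 0, 0, 0, 0, 0.04, 0, 0, 0, 0, 0, 0])

```text
time_s: 11.33
ee_pos: [504.5, 327.5, 278.0]
ee_rot: [179.7, -0.1, 93.3]
force: [-0.9, -0.2, 0.0]
gripper_width: 91.1
gripper_force: 0.0
```

>>> step_arm(plan=[-4, -0.24, 0, 0, 0, 0, -4, -0.24, 0, 0, 0, 0, -4, -0.24, 0, 0, 0, 0, -4, -0.24, 0, 0, 0, 0, -4, -0.24, 0, 0, 0, 0])

```text
time_s: 11.75
ee_pos: [502.1, 124.8, 273.8]
ee_rot: [-179.8, 0.0, 93.4]
force: [1.0, -0.5, -0.6]
gripper_width: 90.6
gripper_force: 0.0
```

>>> step_arm(plan=[-4, -0.24, 0, 0, 0, 0, -4, -0.24, 0, 0, 0, 0, -4, -0.24, 0, 0, 0, 0, -4, -0.24, 0, 0, 0, 0, -4, -0.24, 0, 0, 0, 0])

```text
time_s: 12.17
ee_pos: [501.7, -75.5, 273.9]
ee_rot: [-179.8, -0.0, 93.4]
force: [1.5, 0.5, -0.1]
gripper_width: 91.1
gripper_force: 0.0
```

>>> step_arm(plan=[-4, -0.24, 0, 0, 0, 0, -4, -0.24, 0, 0, 0, 0, -4, -0.24, 0, 0, 0, 0, -4, -0.24, 0, 0, 0, 0, -2.3, -0.24, 0, 0, 0, 0])

```text
time_s: 12.58
ee_pos: [500.4, -260.7, 273.4]
ee_rot: [-179.8, -0.0, 93.2]
force: [0.6, 0.0, 0.8]
gripper_width: 90.8
gripper_force: 0.0
```

>>> step_arm(plan=[0, 0, 0, 0, 0, 0, 0, 0, 0, 0, 0, 0, 0, 0, 0, 0, 0, 0])

```text
time_s: 12.83
ee_pos: [501.1, -256.2, 274.2]
ee_rot: [-179.9, -0.1, 93.3]
force: [-0.6, -0.5, -0.0]
gripper_width: 90.9
gripper_force: 0.0
```

Run:
```python
from h import *
p=viewer.grab_frame("scene"); save(p,"s3.png")
for n in ["spice_jar","pepper_mill","salt_shaker"]:
    for d in viewer.pinpoint(n,p)[:2]: print(n,np.round(d["location"]),round(d["score"],2),ray(p,d["location"],5 if n[1]=='a' else 11).round())
```

```text
spice_jar [356. 293.] 0.65 [ 494. -256.   11.]
pepper_mill [328. 264.] 0.82 [ 502. -167.   11.]
salt_shaker [204. 158.] 0.94 [492. 325.   5.]
```

View pics/s3.png

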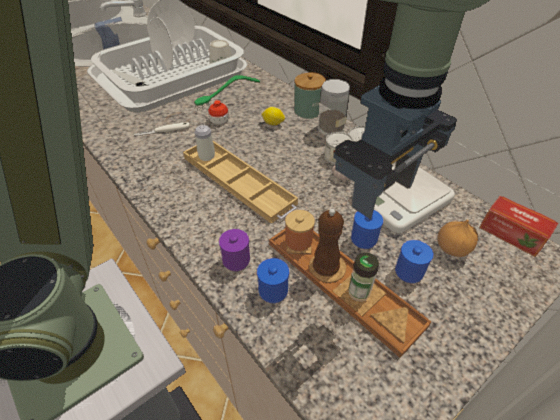

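The salt shaker stands upright in the leftmost compartment (204,145). Next is the jar.

>>> step_arm(plan=[0, 0, 3.5, 0, 0, 0, 0, 0, 3.5, 0, 0, 0, 0, 0, 3.5, 0, 0, 0, 0, 0, 3.5, 0, 0, 0, 0, 0, 3.3, 0, 0, 0])

```text
time_s: 13.45
ee_pos: [501.5, -255.9, 101.1]
ee_rot: [180.0, 0.0, 93.4]
force: [-0.2, 0.4, -1.0]
gripper_width: 90.9
gripper_force: 0.0
```

>>> step_arm(plan=[0, 0, 2, 0, 0, 0, 0, 0, 0, 0, 0, 0, 0, 0, 0, 0, 0, 0])

```text
time_s: 13.7
ee_pos: [501.5, -256.2, 82.2]
ee_rot: [-179.9, -0.1, 93.4]
force: [0.1, -0.3, 0.5]
gripper_width: 91.0
gripper_force: 0.0
```

>>> step_arm(plan=[0, 0, 0, 0, 0, 0, 0, 0, 0, 0, 0, 0, 0, 0, 0, 0, 0, 0, 0, 0, 0, 0, 0, 0, 0, 0, 0, 0, 0, 0], hand=3.5)

```text
time_s: 14.12
ee_pos: [501.9, -257.3, 83.3]
ee_rot: [179.9, 0.0, 93.3]
force: [0.3, 0.4, 0.8]
gripper_width: 60.4
gripper_force: 0.0
```

>>> step_arm(plan=[0, 0, 0, 0, 0, 0, 0, 0, 0, 0, 0, 0, 0, 0, 0, 0, 0, 0, 0, 0, 0, 0, 0, 0])

```text
time_s: 14.45
ee_pos: [501.8, -257.2, 82.6]
ee_rot: [180.0, 0.0, 93.3]
force: [0.5, -0.2, 1.7]
gripper_width: 44.3
gripper_force: 15.0
```

>>> step_arm(plan=[0, 0, -2, 0, 0, 0, 0, 0, -4, 0, 0, 0, 0, 0, -4, 0, 0, 0, 0, 0, -4, 0, 0, 0, 0, 0, -4, 0, 0, 0])

```text
time_s: 14.87
ee_pos: [500.9, -256.8, 263.8]
ee_rot: [-179.9, -0.0, 93.3]
force: [0.5, 0.7, -1.1]
gripper_width: 44.4
gripper_force: 15.0
```

>>> step_arm(plan=[0, 0, -2, 0, 0, 0, 2, 0.26, 0, 0, 0, 0, 3, 0.26, 0, 0, 0, 0, 3.5, 0.26, 0, 0, 0, 0, 3.5, 0.26, 0, 0, 0, 0])

```text
time_s: 15.28
ee_pos: [504.4, -135.7, 281.9]
ee_rot: [-179.9, -0.0, 93.2]
force: [-0.2, 1.3, -1.2]
gripper_width: 44.7
gripper_force: 15.0
```

>>> step_arm(plan=[3.5, 0.26, 0, 0, 0, 0, 3.5, 0.26, 0, 0, 0, 0, 3.5, 0.26, 0, 0, 0, 0, 3.5, 0.26, 0, 0, 0, 0, 3.5, 0.26, 0, 0, 0, 0])

```text
time_s: 15.7
ee_pos: [507.1, 40.4, 282.0]
ee_rot: [-179.9, 0.0, 93.3]
force: [0.8, -0.4, -2.3]
gripper_width: 44.5
gripper_force: 15.0
```

>>> step_arm(plan=[3.5, 0.26, 0, 0, 0, 0, 3.5, 0.26, 0, 0, 0, 0, 3.5, 0.26, 0, 0, 0, 0, 3.5, 0.26, 0, 0, 0, 0, 3.5, 0.26, 0, 0, 0, 0])

```text
time_s: 16.12
ee_pos: [510.0, 215.8, 282.0]
ee_rot: [-179.9, 0.0, 93.3]
force: [1.3, -0.2, -1.0]
gripper_width: 44.3
gripper_force: 15.0
```

>>> step_arm(plan=[2.5, 0.26, 0, 0, 0, 0, 0, 0, 0, 0, 0, -0.04, 0, 0, 0, 0, 0, 0, 0, 0, 0, 0, 0, 0])

```text
time_s: 16.45
ee_pos: [511.5, 239.2, 281.8]
ee_rot: [-179.9, 0.1, 95.6]
force: [0.6, 0.2, -1.5]
gripper_width: 44.4
gripper_force: 15.0
```

>>> step_arm(plan=[0, 0, 2, 0, 0, 0, 0, 0, 4, 0, 0, 0, 0, 0, 4, 0, 0, 0, 0, 0, 4, 0, 0, 0, 0, 0, 3, 0, 0, 0])

```text
time_s: 16.87
ee_pos: [510.3, 237.4, 109.6]
ee_rot: [-179.8, 0.1, 95.5]
force: [0.4, -0.4, -1.3]
gripper_width: 44.9
gripper_force: 15.0
```

>>> step_arm(plan=[0, 0, 2, 0, 0, 0, 0, 0, 0.8, 0, 0, 0, 0, 0, 0.3, 0, 0, 0, 0, 0, 0, 0, 0, 0, 0, 0, 0, 0, 0, 0])

```text
time_s: 17.28
ee_pos: [513.0, 239.5, 83.0]
ee_rot: [179.8, -0.1, 95.6]
force: [-0.2, 1.3, -0.3]
gripper_width: 44.8
gripper_force: 15.0
```

>>> step_arm(plan=[0, 0, 0.15, 0, 0, 0, 0, 0, 0, 0, 0, 0, 0, 0, 0, 0, 0, 0])

```text
time_s: 17.53
ee_pos: [512.3, 239.6, 80.9]
ee_rot: [179.9, -0.0, 95.6]
force: [0.9, 0.4, -1.1]
gripper_width: 44.5
gripper_force: 15.0
```

>>> step_arm(plan=[0, 0, 0.2, 0, 0, 0, 0, 0, 0, 0, 0, 0, 0, 0, 0.12, 0, 0, 0, 0, 0, 0, 0, 0, 0])

```text
time_s: 17.87
ee_pos: [511.8, 239.4, 76.7]
ee_rot: [180.0, -0.0, 95.6]
force: [0.1, 0.9, -1.5]
gripper_width: 44.3
gripper_force: 15.0
```

>>> step_arm(plan=[0, 0, 0.08, 0, 0, 0, 0, 0, 0, 0, 0, 0, 0, 0, 0, 0, 0, 0])

```text
time_s: 18.12
ee_pos: [512.0, 239.6, 76.5]
ee_rot: [180.0, -0.0, 95.6]
force: [-1.6, -0.3, 3.5]
gripper_width: 44.5
gripper_force: 15.0
```

>>> step_arm(plan=[0, 0, 0, 0, 0, 0, 0, 0, 0, 0, 0, 0, 0, 0, 0, 0, 0, 0, 0, 0, 0, 0, 0, 0, 0, 0, 0, 0, 0, 0], hand=9.1)

```text
time_s: 18.53
ee_pos: [511.8, 239.3, 75.8]
ee_rot: [-180.0, 0.0, 95.6]
force: [0.4, -1.3, -0.4]
gripper_width: 75.1
gripper_force: 0.0
```

>>> step_arm(plan=[0, 0, 0, 0, 0, 0, 0, 0, -2, 0, 0, 0, 0, 0, -4, 0, 0, 0, 0, 0, -4, 0, 0, 0, 0, 0, -4, 0, 0, 0])

```text
time_s: 18.95
ee_pos: [511.3, 239.1, 217.2]
ee_rot: [-179.9, 0.0, 95.6]
force: [1.5, 0.6, -0.1]
gripper_width: 91.1
gripper_force: 0.0
```

>>> step_arm(plan=[0, 0, -4, 0, 0, 0, 0, 0, 0, 0, 0, 0.04, -4, -0.38, 0, 0, 0, 0, -4, -0.38, 0, 0, 0, 0, -4, -0.38, 0, 0, 0, 0])

```text
time_s: 19.37
ee_pos: [507.0, 118.0, 256.0]
ee_rot: [180.0, 0.0, 93.5]
force: [0.7, -1.2, -0.0]
gripper_width: 91.1
gripper_force: 0.0
```

>>> step_arm(plan=[-4, -0.38, 0, 0, 0, 0, -4, -0.38, 0, 0, 0, 0, -4, -0.38, 0, 0, 0, 0, -4, -0.38, 0, 0, 0, 0, -4, -0.38, 0, 0, 0, 0])

```text
time_s: 19.78
ee_pos: [499.4, -83.7, 256.1]
ee_rot: [180.0, -0.0, 93.3]
force: [0.8, 0.8, -0.1]
gripper_width: 91.2
gripper_force: 0.0
```

>>> step_arm(plan=[-4, -0.38, 0, 0, 0, 0, -4, -0.38, 0, 0, 0, 0, -0.5, 0, 0, 0, 0, 0, 0, 0, 0, 0, 0, 0, 0, 0, 0, 0, 0, 0])

```text
time_s: 20.2
ee_pos: [497.2, -166.8, 255.7]
ee_rot: [-180.0, -0.1, 93.3]
force: [0.2, 1.1, -0.5]
gripper_width: 91.1
gripper_force: 0.0
```

Run:
```python
from h import *
print(sensors.state()["ee_pos"])
p=viewer.grab_frame("wrist"); save(p,"w4.png")
for n in ["pepper_mill","mustard_pot","diamond_pad"]:
    for d in viewer.pinpoint(n,p)[:3]: print(n,np.round(d["location"]),round(d["score"],2),ray(p,d["location"],11).round())
```

```text
[ 497.18794923 -166.78814253  255.71902534]
pepper_mill [285. 179.] 0.62 [ 496. -166.   11.]
mustard_pot [388. 176.] 0.8 [ 619. -156.   11.]
mustard_pot [378. 274.] 0.8 [ 624. -285.   11.]
mustard_pot [172.  47.] 0.68 [363. -27.  11.]
diamond_pad [291. 100.] 0.32 [497. -75.  11.]
```

View pics/w4.png

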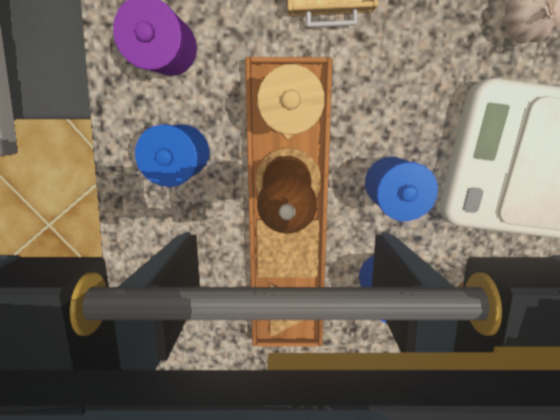

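The mill's knob is at (287,212), and the mustard lid is at (291,99). The mill is where expected.

>>> step_arm(plan=[0, 0, 3.5, 0, 0, 0, 0, 0, 3.5, 0, 0, 0, 0, 0, 3, 0, 0, 0, 0, 0, 1.2, 0, 0, 0, 0, 0, 0, 0, 0, 0])

```text
time_s: 20.82
ee_pos: [495.2, -165.1, 140.8]
ee_rot: [-179.6, -0.2, 93.4]
force: [-0.5, 0.1, -0.6]
gripper_width: 91.0
gripper_force: 0.0
```

>>> step_arm(plan=[0, 0, 0, 0, 0, 0, 0, 0, 0, 0, 0, 0, 0, 0, 0, 0, 0, 0, 0, 0, 0, 0, 0, 0, 0, 0, 0, 0, 0, 0], hand=4, newtons=20)

```text
time_s: 21.23
ee_pos: [497.9, -167.3, 145.0]
ee_rot: [179.9, 0.0, 93.3]
force: [-0.4, 0.4, 0.8]
gripper_width: 60.3
gripper_force: 0.0
```

>>> step_arm(plan=[0, 0, 0, 0, 0, 0, 0, 0, 0, 0, 0, 0, 0, 0, 0, 0, 0, 0, 0, 0, 0, 0, 0, 0])

```text
time_s: 21.57
ee_pos: [497.7, -167.3, 144.3]
ee_rot: [179.9, 0.0, 93.3]
force: [0.8, 1.3, 2.0]
gripper_width: 46.6
gripper_force: 20.0
```

>>> step_arm(plan=[0, 0, -1.5, 0, 0, 0, 0, 0, -3, 0, 0, 0, 0, 0, -3, 0, 0, 0, 0, 0, -3, 0, 0, 0, 0, 0, -2.5, 0, 0, 0])

```text
time_s: 21.98
ee_pos: [497.3, -167.2, 275.6]
ee_rot: [180.0, 0.0, 93.3]
force: [0.6, -1.1, -1.3]
gripper_width: 46.7
gripper_force: 20.0
```

>>> step_arm(plan=[1.5, 0.34, 0, 0, 0, 0, 2.5, 0.35, 0, 0, 0, 0, 2.8, 0.34, 0, 0, 0, 0, 2.8, 0.35, 0, 0, 0, 0, 2.8, 0.34, 0, 0, 0, 0])

```text
time_s: 22.4
ee_pos: [506.9, -41.4, 273.4]
ee_rot: [-179.9, -0.0, 93.3]
force: [0.3, 0.1, -1.4]
gripper_width: 46.4
gripper_force: 20.0
```

>>> step_arm(plan=[2.8, 0.34, 0, 0, 0, 0, 2.8, 0.35, 0, 0, 0, 0, 2.8, 0.34, 0, 0, 0, 0, 2.8, 0.35, 0, 0, 0, 0, 2.8, 0.34, 0, 0, 0, 0])

```text
time_s: 22.82
ee_pos: [515.9, 99.6, 273.4]
ee_rot: [-179.9, 0.0, 93.3]
force: [0.2, 0.1, -1.4]
gripper_width: 46.5
gripper_force: 20.0
```

>>> step_arm(plan=[2.8, 0.35, 0, 0, 0, 0, 2.5, 0.34, 0, 0, 0, 0, 0, 0, 0, 0, 0, -0.04, 0, 0, 0, 0, 0, 0, 0, 0, 0, 0, 0, 0])

```text
time_s: 23.23
ee_pos: [519.8, 151.4, 273.4]
ee_rot: [-179.9, 0.1, 95.6]
force: [-0.4, -0.4, -1.1]
gripper_width: 46.5
gripper_force: 20.0
```

Run:
```python
from h import *
print(sensors.state()["ee_pos"])
p=viewer.grab_frame("scene"); save(p,"s5.png")
for n in ["mustard_pot","diamond_pad"]:
    for d in viewer.pinpoint(n,p)[:5]: print(n,np.round(d["location"]),round(d["score"],2),ray(p,d["location"],11).round())
```

```text
[519.8435212  151.43422948 273.36044388]
mustard_pot [365. 240.] 0.87 [ 615. -170.   11.]
mustard_pot [413. 270.] 0.85 [ 632. -293.   11.]
mustard_pot [238. 261.] 0.82 [355. -38.  11.]
mustard_pot [295. 243.] 0.62 [485. -75.  11.]
mustard_pot [272. 294.] 0.61 [ 361. -147.   11.]
diamond_pad [298. 241.] 0.57 [494. -77.  11.]
```

View pics/s5.png

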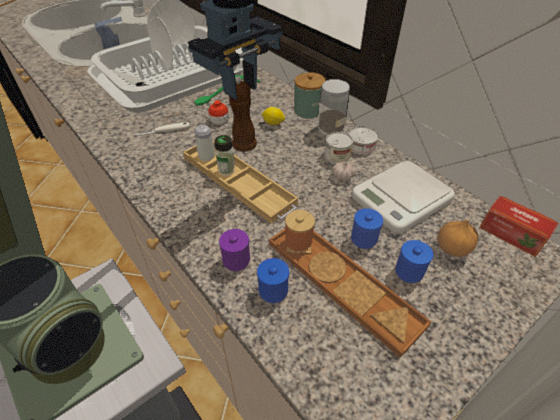

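The mill hangs straight at (242,120). The salt shaker (204,145) and the jar (224,155) stand in the two left compartments. I'm lowering the mill.

>>> step_arm(plan=[0, 0, 2, 0, 0, 0, 0, 0, 3.5, 0, 0, 0, 0, 0, 3.5, 0, 0, 0, 0, 0, 2.5, 0, 0, 0, 0, 0, 1, 0, 0, 0])

```text
time_s: 23.8
ee_pos: [517.7, 150.2, 145.3]
ee_rot: [-179.6, 0.1, 95.5]
force: [-0.2, -0.4, -1.9]
gripper_width: 46.6
gripper_force: 20.0
```

>>> step_arm(plan=[0, 0, 0.3, 0, 0, 0, 0, 0, 0.2, 0, 0, 0, 0, 0, 0, 0, 0, 0, 0, 0, 0.2, 0, 0, 0, 0, 0, 0, 0, 0, 0])

```text
time_s: 24.22
ee_pos: [521.0, 151.9, 143.2]
ee_rot: [179.9, -0.0, 95.6]
force: [-0.6, 0.4, -1.4]
gripper_width: 46.5
gripper_force: 20.0
```

>>> step_arm(plan=[0, 0, 0, 0, 0, 0, 0, 0, 0, 0, 0, 0])

```text
time_s: 24.38
ee_pos: [520.5, 151.8, 142.6]
ee_rot: [179.9, -0.0, 95.6]
force: [1.0, 0.2, -1.6]
gripper_width: 46.6
gripper_force: 20.0
```

>>> step_arm(plan=[0, 0, 0.2, 0, 0, 0, 0, 0, 0, 0, 0, 0, 0, 0, 0.1, 0, 0, 0, 0, 0, 0, 0, 0, 0])

```text
time_s: 24.72
ee_pos: [520.1, 151.7, 138.7]
ee_rot: [-180.0, -0.0, 95.6]
force: [0.8, 0.1, -0.9]
gripper_width: 46.6
gripper_force: 20.0
```

>>> step_arm(plan=[0, 0, 0.08, 0, 0, 0, 0, 0, 0, 0, 0, 0, 0, 0, 0, 0, 0, 0])

```text
time_s: 24.97
ee_pos: [520.3, 151.8, 138.5]
ee_rot: [180.0, -0.0, 95.6]
force: [-0.7, 1.1, 1.5]
gripper_width: 46.8
gripper_force: 20.0
```

>>> step_arm(plan=[0, 0, 0, 0, 0, 0, 0, 0, 0, 0, 0, 0, 0, 0, 0, 0, 0, 0, 0, 0, 0, 0, 0, 0, 0, 0, 0, 0, 0, 0], hand=9.1)

```text
time_s: 25.38
ee_pos: [520.2, 151.6, 138.1]
ee_rot: [-180.0, -0.0, 95.6]
force: [0.1, -0.1, -0.6]
gripper_width: 77.1
gripper_force: 0.0
```

>>> step_arm(plan=[0, 0, 0, 0, 0, 0, 0, 0, -2, 0, 0, 0, 0, 0, -4, 0, 0, 0, 0, 0, -4, 0, 0, 0, 0, 0, -2, 0, 0, 0])

```text
time_s: 25.8
ee_pos: [521.8, 152.1, 262.9]
ee_rot: [179.6, -0.1, 95.6]
force: [-0.3, -0.2, 0.6]
gripper_width: 91.0
gripper_force: 0.0
```

>>> step_arm(plan=[0, 0, 0, 0, 0, 0.04, -3.8, -0.67, 0, 0, 0, 0, -3.8, -0.67, 0, 0, 0, 0, -3.8, -0.67, 0, 0, 0, 0, -3.8, -0.67, 0, 0, 0, 0])

```text
time_s: 26.22
ee_pos: [501.7, -2.9, 258.2]
ee_rot: [180.0, 0.0, 93.4]
force: [1.0, 0.3, -0.7]
gripper_width: 91.0
gripper_force: 0.0
```

>>> step_arm(plan=[-3.8, -0.67, 0, 0, 0, 0, -3.8, -0.67, 0, 0, 0, 0, 0, 0, 0, 0, 0, 0, 0, 0, 0, 0, 0, 0, 0, 0, 0, 0, 0, 0])

```text
time_s: 26.63
ee_pos: [493.3, -78.1, 258.1]
ee_rot: [180.0, -0.0, 93.3]
force: [0.4, -0.2, -0.2]
gripper_width: 91.0
gripper_force: 0.0
```

Run:
```python
from h import *
print(sensors.state()["ee_pos"])
p=viewer.grab_frame("wrist"); save(p,"w6.png")
for n in ["mustard_pot","diamond_pad"]:
    for d in viewer.pinpoint(n,p)[:5]: print(n,np.round(d["location"]),round(d["score"],2),ray(p,d["location"],11).round())
im=p["img"]; hsv=cv2.cvtColor(im,cv2.COLOR_RGB2HSV)
```

```text
[493.27051027 -78.05178867 258.12124998]
mustard_pot [380. 244.] 0.92 [ 618. -155.   11.]
mustard_pot [374. 328.] 0.7 [ 625. -277.   11.]
mustard_pot [287. 176.] 0.61 [494. -74.  11.]
mustard_pot [191. 217.] 0.59 [ 377. -133.   11.]
```

View pics/w6.png

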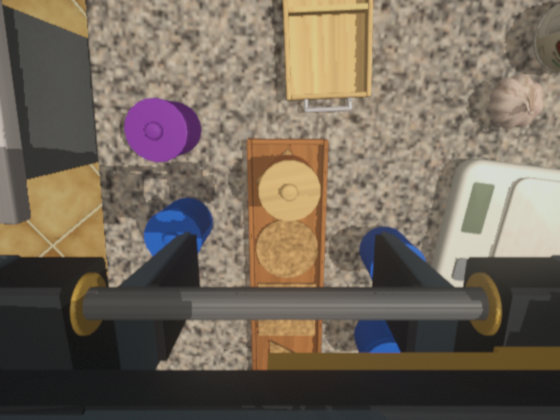

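The terracotta pot's lid is at (290,190), under the gripper's line as expected.

>>> step_arm(plan=[0.1, 0, 3, 0, 0, 0, 0, 0, 3.5, 0, 0, 0, 0, 0, 3.5, 0, 0, 0, 0, 0, 3.5, 0, 0, 0, 0, 0, 3, 0, 0, 0])

```text
time_s: 27.2
ee_pos: [492.7, -75.7, 91.2]
ee_rot: [-180.0, -0.0, 93.5]
force: [0.7, -1.2, -0.7]
gripper_width: 91.2
gripper_force: 0.0
```

>>> step_arm(plan=[0, 0, 2.5, 0, 0, 0, 0, 0, 1.2, 0, 0, 0, 0, 0, 0, 0, 0, 0, 0, 0, 0, 0, 0, 0])

```text
time_s: 27.53
ee_pos: [493.4, -76.3, 55.9]
ee_rot: [-179.9, -0.0, 93.4]
force: [0.3, -0.1, 0.5]
gripper_width: 91.1
gripper_force: 0.0
```

>>> step_arm(plan=[0, 0, 0, 0, 0, 0, 0, 0, 0, 0, 0, 0, 0, 0, 0, 0, 0, 0, 0, 0, 0, 0, 0, 0, 0, 0, 0, 0, 0, 0], hand=5.2, newtons=25)

```text
time_s: 27.95
ee_pos: [494.7, -77.4, 57.2]
ee_rot: [179.8, 0.0, 93.3]
force: [2.6, 0.1, 3.2]
gripper_width: 62.2
gripper_force: 25.0
```

>>> step_arm(plan=[0, 0, 0, 0, 0, 0, 0, 0, 0, 0, 0, 0, 0, 0, 0, 0, 0, 0])

```text
time_s: 28.2
ee_pos: [494.8, -77.5, 57.1]
ee_rot: [179.8, 0.0, 93.3]
force: [2.7, 0.2, 6.1]
gripper_width: 62.2
gripper_force: 25.0
```

>>> step_arm(plan=[0, 0, -1, 0, 0, 0, 0, 0, -3, 0, 0, 0, 0, 0, -3.5, 0, 0, 0, 0, 0, -3, 0, 0, 0, 0, 0, -1.5, 0, 0, 0])

```text
time_s: 28.62
ee_pos: [493.3, -77.4, 179.3]
ee_rot: [179.9, 0.0, 93.3]
force: [0.6, -0.1, -3.1]
gripper_width: 62.2
gripper_force: 25.0
```

>>> step_arm(plan=[2, 0.7, 0, 0, 0, 0, 2.5, 0.7, 0, 0, 0, 0, 2.5, 0.7, 0, 0, 0, 0, 2.5, 0.7, 0, 0, 0, 0, 2.5, 0.7, 0, 0, 0, 0])

```text
time_s: 29.03
ee_pos: [519.4, 45.4, 175.4]
ee_rot: [-179.8, 0.0, 93.3]
force: [0.3, -0.3, -3.1]
gripper_width: 61.9
gripper_force: 25.0
```

>>> step_arm(plan=[2, 0.7, 0, 0, 0, 0, 0, 0, 0, 0, 0, -0.04, 0, 0, 0, 0, 0, 0, 0, 0, 0, 0, 0, 0])

```text
time_s: 29.37
ee_pos: [525.6, 64.7, 175.4]
ee_rot: [-179.8, 0.0, 95.6]
force: [-0.4, 0.6, -2.8]
gripper_width: 62.0
gripper_force: 25.0
```

>>> step_arm(plan=[0, 0.3, 2, 0, 0, 0, 0, 0, 3.5, 0, 0, 0, 0, 0, 3, 0, 0, 0, 0, 0, 2, 0, 0, 0, 0, 0, 1, 0, 0, 0])

```text
time_s: 29.78
ee_pos: [527.0, 64.0, 58.1]
ee_rot: [-179.6, 0.0, 95.5]
force: [-0.2, 0.2, -2.9]
gripper_width: 62.5
gripper_force: 25.0
```

>>> step_arm(plan=[0, 0, 0.3, 0, 0, 0, 0, 0, 0, 0, 0, 0, 0, 0, 0, 0, 0, 0, 0, 0, 0, 0, 0, 0])

```text
time_s: 30.12
ee_pos: [531.2, 65.2, 59.7]
ee_rot: [179.8, -0.0, 95.6]
force: [0.1, 0.9, -3.3]
gripper_width: 62.2
gripper_force: 25.0
```

>>> step_arm(plan=[0, 0, 0, 0, 0, 0, 0, 0, 0, 0, 0, 0])

```text
time_s: 30.28
ee_pos: [530.6, 65.3, 59.2]
ee_rot: [179.9, -0.0, 95.6]
force: [-0.1, -0.1, -2.9]
gripper_width: 61.5
gripper_force: 25.0
```

>>> step_arm(plan=[0, -0.1, 0.3, 0, 0, 0, 0, 0, 0.2, 0, 0, 0, 0, 0, 0, 0, 0, 0, 0, 0, 0, 0, 0, 0])

```text
time_s: 30.62
ee_pos: [528.8, 65.1, 52.9]
ee_rot: [-180.0, -0.0, 95.6]
force: [0.5, 0.5, -3.6]
gripper_width: 62.1
gripper_force: 25.0
```

>>> step_arm(plan=[0, 0, 0.15, 0, 0, 0, 0, 0, 0, 0, 0, 0, 0, 0, 0, 0, 0, 0])

```text
time_s: 30.87
ee_pos: [529.0, 65.1, 51.5]
ee_rot: [-180.0, -0.0, 95.6]
force: [-0.2, 0.5, -3.2]
gripper_width: 61.9
gripper_force: 25.0
```

>>> step_arm(plan=[0, 0, 0.08, 0, 0, 0, 0, 0, 0, 0, 0, 0, 0, 0, 0, 0, 0, 0])

```text
time_s: 31.12
ee_pos: [529.2, 65.2, 51.2]
ee_rot: [180.0, -0.0, 95.6]
force: [-0.5, 0.6, -0.2]
gripper_width: 62.5
gripper_force: 25.0
```

Contact: the load has come off the wrist. Now release and move clear.

>>> step_arm(plan=[0, 0, 0.02, 0, 0, 0, 0, 0, 0, 0, 0, 0, 0, 0, 0, 0, 0, 0, 0, 0, 0, 0, 0, 0, 0, 0, 0, 0, 0, 0], hand=9.1)

```text
time_s: 31.53
ee_pos: [529.2, 65.1, 50.7]
ee_rot: [180.0, -0.0, 95.6]
force: [0.1, -0.4, 0.3]
gripper_width: 90.2
gripper_force: 0.0
```

>>> step_arm(plan=[0, 0, 0, 0, 0, 0, 0, 0, -2, 0, 0, 0, 0, 0, -4, 0, 0, 0, 0, 0, -4, 0, 0, 0, 0, 0, -4, 0, 0, 0])

```text
time_s: 31.95
ee_pos: [528.5, 65.1, 192.0]
ee_rot: [-179.9, -0.0, 95.6]
force: [1.2, 0.1, -0.6]
gripper_width: 90.8
gripper_force: 0.0
```

>>> step_arm(plan=[0, 0, -4, 0, 0, 0, 0, 0, -2, 0, 0, 0, -3, 0, 0, 0, 0, 0, -4, 0, 0, 0, 0, 0, -4, 0, 0, 0, 0, 0])

```text
time_s: 32.37
ee_pos: [539.9, -44.9, 251.5]
ee_rot: [179.9, 0.0, 95.8]
force: [1.3, -0.2, -0.2]
gripper_width: 91.1
gripper_force: 0.0
```

>>> step_arm(plan=[-3, 0, 0, 0, 0, 0, 0, 0, 0, 0, 0, 0, 0, 0, 0, 0, 0, 0])

```text
time_s: 32.62
ee_pos: [542.6, -75.4, 250.4]
ee_rot: [-180.0, -0.0, 95.4]
force: [0.1, 0.4, -0.1]
gripper_width: 90.9
gripper_force: 0.0
```

Run:
```python
from h import *
q=viewer.grab_frame("top"); s=viewer.grab_frame("scene")
save(dict(img=cv2.resize(np.vstack([q["img"][60:280,100:400],s["img"][80:300,130:430]]),None,fx=1.3,fy=1.3)),"f.png")
for n in ["spice_jar","pepper_mill","salt_shaker","mustard_pot"]:
  for p in (q,s):
    for d in viewer.pinpoint(n,p)[:4]:
        w=ray(p,d["location"],5)
        c,sn=np.cos(np.radians(5.6)),np.sin(np.radians(5.6)); v=w[:2]-[516,196]
        l=[c*v[0]+sn*v[1],-sn*v[0]+c*v[1]]
        if abs(l[0])<60 and abs(l[1])<190: print(n,np.round(d["location"]),round(d["score"],2),np.round(l))
```

```text
spice_jar [193. 214.] 0.63 [ 4. 50.]
spice_jar [225. 169.] 0.59 [-1. 52.]
pepper_mill [224. 212.] 0.57 [ -2. -37.]
pepper_mill [250. 182.] 0.98 [ 14. -37.]
salt_shaker [160. 218.] 0.88 [  5. 146.]
salt_shaker [202. 161.] 0.56 [-22. 125.]
mustard_pot [256. 206.] 0.88 [   4. -130.]
mustard_pot [267. 204.] 0.89 [ -10. -127.]
```

View pics/f.png

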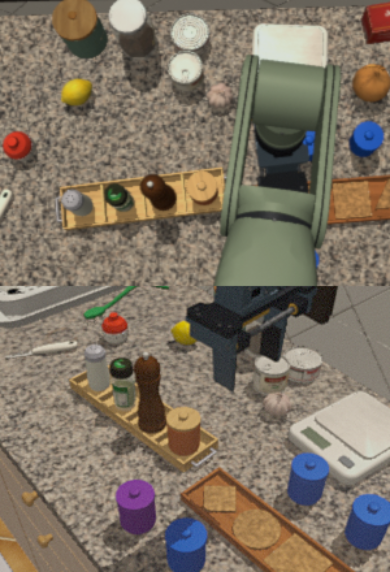

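All four stand upright in the new rack in the order salt, jar, mill, mustard, and the gripper is clear.

```bash
python3 -c "
from workcell import env
print(env.job_done())"
```

```text
the job is handed in; nothing more can be done
None
```

The job is handed in: the salt shaker, spice jar, pepper mill and mustard pot stand upright in the new rack, left to right, in reverse of their old order. It took about 33 s, and the lemon, onion, garlic and look-alike pots were not touched.

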